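# Park the tip box in the free bay and latch it

### The arm

A 6-joint arm with a two-finger parallel gripper is mounted at the origin on a cart in front of the work surface, level with it; the furniture and walls round the work are solid. World frame = base frame: x ahead of the robot, y to its left, z up, the work surface at z = 0. Lengths are in m, angles in degrees, forces in N, time in s.
With the tool pointing down it reaches from about 0.375 to 0.9 m from the base axis. Payload 3.1 kg.
Tool frame: the origin (TCP) lies on the centre line of the jaws, within the pads' length; the fingertips stand 17 mm ahead of it and the grasp point (between the pads) lies 2 mm behind it; z points along the fingers, y is the line along which they close (so a half turn about z gives the same grasp; the last joint's range is limited). The gripper opens to 87 mm and grips with 3 to 60 N. Pads are 19 mm wide; open, the fingers measure 117 mm over their backs; the gripper's body (75 mm by 190 mm) begins 51 mm behind the grasp point.
Start: joints at [-80.816, 30.224, 82.088, -0, 67.689, -10.227], TCP at [0.208, -0.589, 0.24] pointing down, gripper open.
Joint ranges: [-176.69, 176.69], [-43.24, 126.21], [12.49, 139.97], [-82, 262], [0, 151.66], [-163.58, 163.58]. Speed limits (degrees/s): [159.86, 159.86, 180, 180, 180, 180].

### API

Orientations are given as a 3x3 rotation matrix whose columns are the frame's x, y, z axes.
In Python, from rig import bot, imaging, finder gives the robot as it stands. The module is installed in compiled form; this text tells all that it offers.
- The arm moves only by the tool play_rows, never from a script. Its argument "motion" is a list that holds one entry, the list of rows, each a list of 6 numbers: the shift along the tool's x, y, z in a scale on which 1.0 is 75 cm, then the turn, a rotation vector about the tool's x, y, z in parts of the range, where 1.0 means 180 degrees. In form: [[[dx, dy, dz, wx, wy, wz], ...]]. A call has 1 to 8 rows; each row is the pose to reach, as a shift and turn from the pose commanded when the call began, along the tool's axes at that moment; what a row does not reach only later rows make up. A row lasts 1/12 s, in which the tool goes at most 41.7 mm and 7.16 degrees, less where a joint would pass 70% of its speed; a pose out of reach is approached as far as the arm can. A shift or turn number past 1, either way, is cut back to 1. A call with a gripper value outside its range is refused whole. "fingers" is the finger opening in m, from 0 to 0.087, set as the call begins (left out, the last holds). The fingers move at their own pace and stop on an object; the grip force is fixed at half the most. Time passes only in rows, so rows that repeat a pose let the fingers close. It gives the time, the measured TCP pose, the force, the opening and the grip force at its end, in the units of the state.
- bot.read_state(): the state, without advancing time (a new reading comes with each control period).
- imaging.capture(name): name is "scene" or "top"; returns a dict with "frame" (420x560x3 uint8, red, green, blue), "camera_matrix" (3x3 intrinsics, pixels), "R" (3x3) and "t" (3): a world point X has camera coordinates R X + t. Camera axes: x right, y down, z forward; pixel columns grow to the right and rows downward; lengths in m; the calibration is good to about 2 mm. A picture is of the moment at which its call begins. There is no depth.
- bot.hand_in(): hands the job in; it is judged then, once.
Trained networks look in the newest picture that a camera, given by its name, has taken for a name from the list of things; names that differ only in an ending like _2 or _b are one class to them, and where a whole thing is asked for, a point or a joint stands for the part that bears it (a point fixed in the world has none). Each returns a list of dicts, best first, with "confidence" (0 to 1); they miss things now and then, are a little off and sometimes report something else, mostly with a low value. They report only what shows in the picture. A call takes as long as a camera call.
- finder.recognise(camera, name): "at" ([x, y, z] in m, in world coordinates, good to about 4 mm: the middle of the surface that is visible of it).
- finder.outline_of(camera, name): "pixels" (420x560 bool, what is visible of it).
The state is a dict: "time_s": time; "joint_positions": joint angles; "qvel": joint speeds; "tau": joint torques, N m; "position": TCP position; "tcp_rot": TCP orientation; "force": force on the tool from outside, world axes, zero at the start; "moment": the same for the moment, N m; "opening": opening from 0.0 (shut) to 1.0 (fully open); "grasp_force": force on a finger pad.
Only numpy, scipy, OpenCV 4.12 (cv2) and the standard library are available. Lean on these libraries where they do the work, as an engineer would, in place of code of your own. Each camera call takes 0.05 s, during which the arm holds its last target. There are 200 camera calls.

### The job

One of the two end bays of the aluminium parking fence is already taken by the timer. Slide the pipette-tip box along the bench, flat and without lifting it, into the other, free bay until it is fully home against the fence and that bay's end stop; then turn that bay's latch by its black bar grip until it clicks over and locks behind the box. Leave the timer and the other bay's latch as they are.

Things in the scene. Friction and masses are not known exactly. Their poses are not given: they have to be found in the camera images.
- tip_box: Loose closed pipette-tip box, blue with clear lid, 0.13 to 0.26 kg. 80 mm (x) by 118 mm (y) at the bench, 65 mm high; a hinge and lip make it 87 mm across x at 42 to 46 mm height: too wide to grasp well, push it. Origin: centre of underside. Starts in front of the fence's middle, up to 0.3 rad askew; its y axis is to end parallel to the fence.
- dock: Fixed aluminium fence, 440 x 10 mm, 40 mm high. Origin at bench height, in its front face, mid-length; x away from the robot, y along it to the left. End stops 40 mm high: inner faces at y = +0.210 (left bay) and -0.210 (right bay), out to x = -0.102. From each a lip, 40 mm high, runs 45 mm inward (inner face x = -0.094), then flares out 22 mm. The lane between is bare bench.
- bay_left (a point): Where the tip box's origin is when it is home in the left (dock +y) bay: at dock (-0.041, +0.151, 0), on the bench. Axes parallel to the dock's.
- bay_right (a point): Where the tip box's origin is when it is home in the right (dock -y) bay: at dock (-0.041, -0.151, 0), on the bench. Axes parallel to the dock's.
- latch_left (a joint): Latch of the left bay: 0 = open (as found), 1.4 = locked; locks clockwise from above. Detent: a toggle spring resists up to 0.2 N m, past 0.7 snaps to 1.4. Flat arm, 58 mm from the pivot, 12 mm wide, 44 to 56 mm up; dock-frame angle -pi+1.4-q from dock +x (q: joint value): open, along the fence to the middle; locked, across the lane behind the box (must be within 7 mm of home).
- latch_right (a joint): Latch of the right bay: 0 = open (as found), 1.4 = locked; locks counter-clockwise from above. Detent: a toggle spring resists up to 0.2 N m, past 0.7 snaps to 1.4. Flat arm, 58 mm from the pivot, 12 mm wide, 44 to 56 mm up; dock-frame angle pi-1.4+q from dock +x (q: joint value): open, along the fence to the middle; locked, across the lane behind the box (must be within 7 mm of home).
- latch_left_grip (a point): Centre of the black bar grip on top of the left latch, on its vertical pivot axis, 93 mm above the bench, 26 mm behind the fence face. The bar is 60 mm long, 14 mm wide, 26 mm high (80 to 106 mm above the bench), always parallel to the latch arm, and turns with it.
- latch_right_grip (a point): Centre of the black bar grip on top of the right latch, on its vertical pivot axis, 93 mm above the bench, 26 mm behind the fence face. The bar is 60 mm long, 14 mm wide, 26 mm high (80 to 106 mm above the bench), always parallel to the latch arm, and turns with it.
- timer: Light grey-white count-down timer, 62 x 66 mm, 25 mm high, 0.085 kg, loose, lying in the taken bay (centre about 40 mm from that end stop). Origin: centre of its underside. Whichever bay holds it is the taken one.

How it is judged:
By the outcome, as a careful person would: the job done as asked, in the order asked, and still so for the second after the job is handed in, with the robot touching nothing.
It also fails if it takes over 61 s, if anything falls off the work surface, if the arm or the gripper's body presses on something with over 40 N, if the wrist force passes 120 N, or if a joint passes its speed limit or range.

## Working session

There is one attempt and no reset: what is moved stays moved. The work goes in short steps, Python scripts to look and compute and a tool call to move; the robot and the scene stay as the last step left them, time stands still between calls to the robot, and variables do not carry over. Pictures are saved under pics/ and viewed, at most 10 in all, crops included, and the job is handed in when it is done.

Besides the shell and the picture viewer there is one more tool, called after ">>>" by a JSON object that holds its "name" and its "arguments", one argument or row to a line. play_rows: Moves the arm, as the interface text tells. Its arguments: {"type":"object","properties":{"motion":{"type":"array"},"fingers":{"type":"number"}},"required":["motion"]}

```bash
mkdir -p pics
python3 - <<'E'
from rig import bot, imaging, finder
import cv2, numpy as np
s=bot.read_state(); print(s['time_s'],s['position'],np.round(s['tcp_rot'],3).tolist(),s['opening'],s['force'])
for c in("scene","top"):
    d=imaging.capture(c); cv2.imwrite(f"pics/{c}0.png",d["frame"][:,:,::-1])
    np.savez(f"{c}.npz",**d)
    print(c,np.round(-d["R"].T@d["t"],3),d["camera_matrix"].tolist())
    for n in("tip_box","dock","latch_left_grip","latch_right_grip","timer"):
        for r in finder.recognise(c,n)[:2]: print(c,n,np.round(r["at"],4),round(r["confidence"],2))
E
```

```text
0.0 [ 0.20761226 -0.58878238  0.23857829] [[0.943, 0.332, -0.0], [0.332, -0.943, 0.002], [0.0, -0.002, -1.0]] 1.001190158267476 [-0.01847426 -1.55809053  0.06810598]
scene [ 1.121 -0.268  0.526] [[436.14673345009777, 0.0, 281.71742312154447], [0.0, 436.14673345009777, 211.32626784120546], [0.0, 0.0, 1.0]]
scene tip_box [0.4728 0.1736 0.0598] 0.58
scene dock [0.5407 0.0875 0.038 ] 0.79
scene latch_left_grip [0.6071 0.2027 0.0853] 0.83
scene latch_right_grip [0.543  0.0679 0.089 ] 0.6
scene timer [0.4362 0.0235 0.0209] 0.93
top [0.367 0.175 0.935] [[422.18864195694516, 0.0, 279.6891571348844], [0.0, 422.18864195694516, 213.88711620753998], [0.0, 0.0, 1.0]]
top tip_box [0.4481 0.1801 0.0617] 0.83
top tip_box [0.4329 0.0242 0.0226] 0.52
top dock [0.548  0.1356 0.0395] 0.68
top latch_left_grip [0.5966 0.1984 0.0936] 0.85
top latch_right_grip [0.5352 0.079  0.0971] 0.71
top timer [0.4358 0.0231 0.0237] 0.81
```

View pics/top0.png

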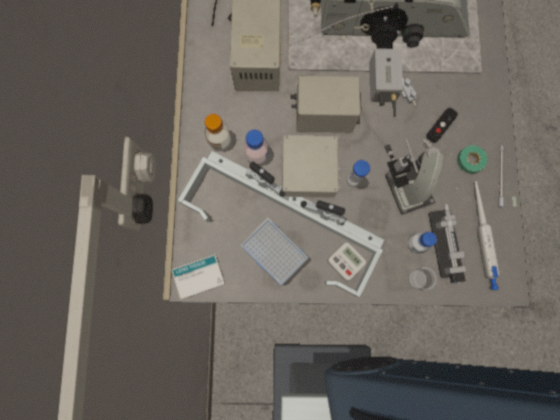

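View pics/scene0.png

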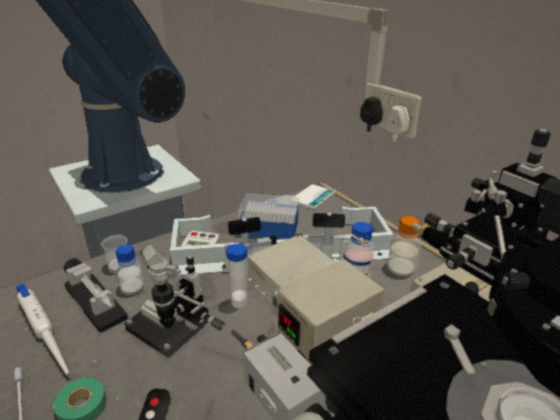

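The top view shows the fence from about (210,158) to (382,243), with the timer at (348,262) in the right bay. The left bay at (190,190) is free, the box is at (275,250) and the left grip at (262,173). The scene view agrees. Next I'll enlarge the top view.

```bash
cat > h.py <<'E'
import numpy as np, cv2
def load(c): d=np.load(c+".npz"); return d
def proj(d,X):
    X=np.atleast_2d(X); c=X@d["R"].T+d["t"]; p=c@d["camera_matrix"].T; return p[:,:2]/p[:,2:]
def back(d,uv,z):
    uv=np.atleast_2d(uv).astype(float); r=np.c_[uv,np.ones(len(uv))]@np.linalg.inv(d["camera_matrix"]).T@d["R"]
    C=-d["R"].T@d["t"]; return C+r*((z-C[2])/r[:,2])[:,None]
E
python3 - <<'E'
from h import *
d=load("top"); f=d["frame"][:,:,::-1]
c=cv2.resize(f[118:302,165:400],None,fx=3.2,fy=3.2,interpolation=cv2.INTER_CUBIC); cv2.imwrite("pics/crop0.png",c); print(c.shape)
E
```

```text
(589, 752, 3)
```

View pics/crop0.png

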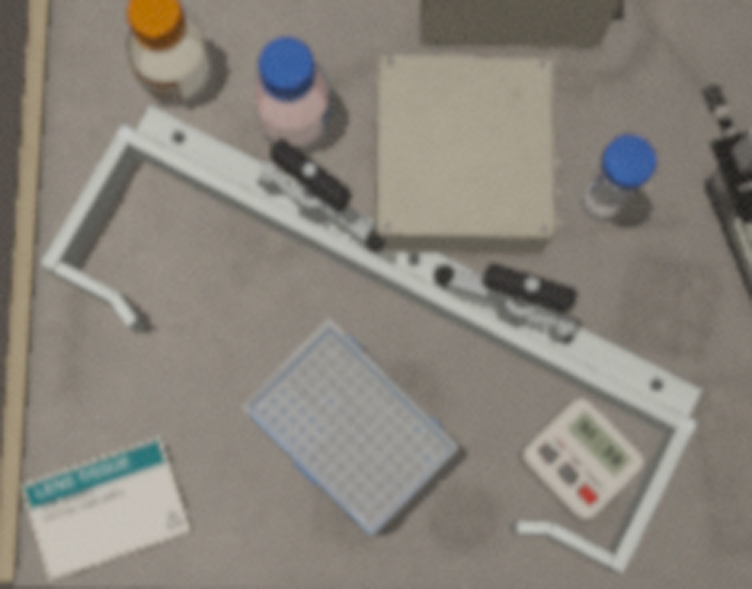

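The crop shows the fence front's outer corners at about (122,128) and (693,425), and the lip corners at (45,263) and (621,571). The box lid corners are at (331,320), (460,447), (373,533) and (246,408), and the left grip centre is at (311,172).

```bash
cat >> h.py <<'E'
def cz(p): return np.array(p,float)/3.2+[165,118]-0.34
E
python3 - <<'E'
from h import *
from scipy.optimize import least_squares
d=load("top")
P=back(d,cz([(122,128),(693,425),(45,263),(621,571)]),.04)[:,:2]
def m(v):
    c,s=np.cos(v[2]),np.sin(v[2]); R=np.array([[c,-s],[s,c]])
    L=np.array([[0,v[3]],[0,-v[3]],[-.102,v[3]],[-.102,-v[3]]]); return L@R.T+v[:2]
r=least_squares(lambda v:(m(v)-P).ravel(),[.54,.13,0,.216]); v=r.x
print("dock",v,np.degrees(v[2]),"res mm",np.round(r.fun*1e3,1))
c,s=np.cos(v[2]),np.sin(v[2]); R=np.array([[c,-s],[s,c]])
tod=lambda p:(np.asarray(p)[:,:2]-v[:2])@R
B=back(d,cz([(331,320),(460,447),(373,533),(246,408)]),.065)
print("box dock",np.round(tod(B),4).tolist(),"c",tod(B).mean(0),"world",B.mean(0))
e=B[0]-B[1]+B[3]-B[2]; print("y axis rel dock deg",np.degrees(np.arctan2(e[1],e[0])-v[2])-90)
G=back(d,cz([(311,172),(532,286)]),.106);print("grips",tod(G),G)
print("flare tip",tod(back(d,cz([(133,322)]),.04)),"grip ends L",tod(back(d,cz([(278,152),(342,200)]),.106)))
print("bottles",tod(back(d,cz([(287,60),(155,15)]),.09)),"bigbox",tod(back(d,cz([(385,240),(380,60)]),.06)))
print("bay",R@[-.041,.151]+v[:2])
print("bench front edge",back(d,cz([(40,585)]),0), "left edge",back(d,cz([(10,580)]),0))
E
```

```text
dock [ 0.55028392  0.14609271 -0.47345829  0.21760521] -27.127161653726343 res mm [-2.6  0.5 -2.6  1.6  2.5 -0.4  2.7 -1.6]
box dock [[-0.0515, 0.0255], [-0.0854, -0.0869], [-0.1598, -0.063], [-0.128, 0.0466]] c [-0.10617201 -0.01945242] world [0.44692152 0.17719103 0.065     ]
y axis rel dock deg -16.49807915648975
grips [[ 0.02068395  0.07791984]
 [ 0.02096425 -0.07923308]] [[0.60422143 0.20600991 0.106     ]
 [0.53281437 0.06601652 0.106     ]]
flare tip [[-0.11158965  0.14442474]] grip ends L [[0.02236647 0.10270067]
 [0.0138075  0.05191069]]
bottles [[0.08402662 0.13067448]
 [0.07027646 0.22240816]] bigbox [[0.01364307 0.01987293]
 [0.12315632 0.08159419]]
bay [0.58264505 0.29917686]
bench front edge [[0.34206765 0.38680548 0.        ]] left edge [[0.34508507 0.40725538 0.        ]]
```

```bash
cat >> h.py <<'E'
O=np.array([.548,.1472]); TH=np.radians(-27.1); RD=np.array([[np.cos(TH),-np.sin(TH)],[np.sin(TH),np.cos(TH)]])
from scipy.spatial.transform import Rotation as Ro
def w2d(p): return (np.asarray(p)[:2]-O)@RD
def rel(p0,R0,xy,z,ang,dock=True):
    "ang: world angle of tool x, deg"
    w=np.r_[RD@xy+O if dock else xy,z]; a=np.radians(ang)
    T=np.array([[np.cos(a),np.sin(a),0],[np.sin(a),-np.cos(a),0],[0,0,-1.]])
    return np.round(np.r_[R0.T@(w-p0),np.degrees(Ro.from_matrix(R0.T@T).as_rotvec())],4).tolist()
def st():
    from rig import bot
    s=bot.read_state(); p,R=np.array(s['position']),np.array(s['tcp_rot'])
    print("t",round(s['time_s'],2),"dock",np.round(w2d(p),4),"z",round(p[2],4),"ang",round(np.degrees(np.arctan2(R[1,0],R[0,0])),1),"F",np.round(s['force'],1),"op",round(s['opening'],2),"j",np.round(s['joint_positions'],0))
    return p,R
E
python3 - <<'E'
from h import *
p,R=st()
print(rel(p,R,[.42,-.25],.33,85,False))
E
```

```text
t 0.6 dock [ 0.0327 -0.8108] z 0.2396 ang 19.4 F [ 0.4 -1.   0.3] op 1.0 j [-81.  30.  82.  -0.  68. -10.]
[0.313, -0.2496, -0.0904, 0.0017, 0.0024, -65.59]
```

Careful with the scale: shifts go in shares of 75 cm and turns go in shares of 180 degrees. That gives: 0.313 m / 0.75 = 0.4173, -0.25 m / 0.75 = -0.3333, -56 degrees / 180 = -0.3111.

>>> {"name": "play_rows", "arguments": {
  "motion": [
    [[0.0533,-0.04,-0.12,0,0,-0.0389],[0.1333,-0.1067,-0.12,0,0,-0.0778],[0.2133,-0.16,-0.12,0,0,-0.1167],[0.2933,-0.2267,-0.12,0,0,-0.1556],[0.36,-0.28,-0.12,0,0,-0.1944],[0.4173,-0.3333,-0.12,0,0,-0.2333],[0.4173,-0.3333,-0.12,0,0,-0.2722],[0.4173,-0.3333,-0.12,0,0,-0.3111]]
  ],
  "fingers": 0.06
}}

```text
time_s: 1.27
position: [0.3712, -0.3293, 0.3234]
tcp_rot: [[0.247, 0.969, 0.001], [0.969, -0.247, -0.001], [-0.0, 0.001, -1.0]]
force: [0.3, -0.2, -0.3]
opening: 0.691
grasp_force: 0.0
```

Run:
```python
from h import *
p,R=st()
print(rel(p,R,[.40,.08],.33,152.9,False))
```

```text
t 1.27 dock [ 0.0597 -0.5047] z 0.3234 ang 75.7 F [ 0.3 -0.2 -0.3] op 0.69 j [-55.  15.  94.   0.  72. -40.]
[0.4037, -0.073, -0.0068, 0.0208, 0.049, -77.1715]
```

In the tool's units: 0.32 m / 0.75 = 0.4267, 0.08 m / 0.75 = 0.1067, -56 degrees / 180 = -0.3111.

>>> {"name": "play_rows", "arguments": {
  "motion": [
    [[0.0533,-0.0133,0,0,0,-0.0389],[0.1067,-0.0267,0,0,0,-0.0778],[0.16,-0.04,0,0,0,-0.1167],[0.2133,-0.0533,0,0,0,-0.1556],[0.2667,-0.0667,0,0,0,-0.1944],[0.32,-0.0733,0,0,0,-0.2333],[0.3733,-0.08,0,0,0,-0.2722],[0.4267,-0.0933,0,0,0,-0.3111]]
  ]
}}

```text
time_s: 1.93
position: [0.3839, -0.0022, 0.3235]
tcp_rot: [[-0.665, 0.746, 0.003], [0.746, 0.665, -0.001], [-0.002, 0.001, -1.0]]
force: [1.4, 0.3, -0.8]
opening: 0.684
grasp_force: 0.0
```

Run:
```python
from h import *
p,R=st()
print(rel(p,R,[-.195,-.012],.2,152.9))
```

```text
t 1.93 dock [-0.078  -0.2077] z 0.3235 ang 131.7 F [ 1.4  0.3 -0.8] op 0.68 j [-17.   4. 107.   0.  69. -59.]
[0.1801, 0.14, 0.1233, 0.0614, 0.1355, -21.1876]
```

In the tool's units: 0.18 m / 0.75 = 0.24, 0.14 m / 0.75 = 0.1867, -21 degrees / 180 = -0.1167.

>>> {"name": "play_rows", "arguments": {
  "motion": [
    [[0.04,0.0333,0.0267,0,0,-0.0278],[0.08,0.0667,0.0533,0,0,-0.0556],[0.1333,0.1067,0.0867,0,0,-0.0833],[0.18,0.14,0.12,0,0,-0.1167],[0.22,0.1733,0.1533,0,0,-0.1167],[0.24,0.1867,0.164,0,0,-0.1167],[0.24,0.1867,0.164,0,0,-0.1167],[0.24,0.1867,0.164,0,0,-0.1167]]
  ]
}}

```text
time_s: 2.6
position: [0.3681, 0.2256, 0.1987]
tcp_rot: [[-0.889, 0.459, -0.003], [0.459, 0.889, -0.001], [0.002, -0.002, -1.0]]
force: [-0.4, -0.4, 0.6]
opening: 0.689
grasp_force: 0.0
```

Run:
```python
from h import *
p,R=st()
print(rel(p,R,[-.195,-.012],.045,152.9))
```

```text
t 2.6 dock [-0.1959 -0.0122] z 0.1987 ang 152.7 F [-0.4 -0.4  0.6] op 0.69 j [ 17.  19. 111.   0.  50. -46.]
[-0.0012, 0.0005, 0.1537, -0.1116, -0.1273, -0.2134]
```

In the tool's units: 0.153 m / 0.75 = 0.204, 0.14 m / 0.75 = 0.1867.

>>> {"name": "play_rows", "arguments": {
  "motion": [
    [[0,0,0.0533,0,0,0],[0,0,0.1067,0,0,0],[0,0,0.1533,0,0,0],[0,0,0.1867,0,0,0],[0,0,0.204,0,0,0],[0,0,0.204,0,0,0],[-0.0133,0,0.204,0,0,0],[-0.0267,0,0.204,0,0,0]]
  ]
}}

```text
time_s: 3.27
position: [0.3887, 0.2139, 0.0481]
tcp_rot: [[-0.886, 0.463, 0.002], [0.463, 0.886, 0.0], [-0.002, 0.001, -1.0]]
force: [-0.1, -0.3, 0.9]
opening: 0.69
grasp_force: 0.0
```

>>> {"name": "play_rows", "arguments": {
  "motion": [
    [[-0.008,0,0,0,0,0],[-0.0173,0,0,0,0,0],[-0.0267,0,0,0,0,0],[-0.036,0,0,0,0,0],[-0.0453,0,0,0,0,0],[-0.0533,0,0,0,0,0],[-0.0613,0,0,0,0,0],[-0.0667,0,0,0,0,0]]
  ]
}}

```text
time_s: 3.93
position: [0.4321, 0.1912, 0.0469]
tcp_rot: [[-0.886, 0.463, 0.0], [0.463, 0.886, 0.0], [-0.0, 0.0, -1.0]]
force: [-0.6, 0.5, 0.4]
opening: 0.69
grasp_force: 0.7
```

Run:
```python
from h import *
from rig import imaging
p,R=st()
d=imaging.capture("top"); f=d["frame"][:,:,::-1]
c=cv2.resize(f[118:302,165:400],None,fx=3.2,fy=3.2,interpolation=cv2.INTER_CUBIC); cv2.imwrite("pics/crop1.png",c)
```

```text
t 3.93 dock [-0.1232 -0.0137] z 0.0469 ang 152.4 F [-0.6  0.5  0.4] op 0.69 j [ 10.  39. 112.  -0.  29. -52.]
```

View pics/crop1.png

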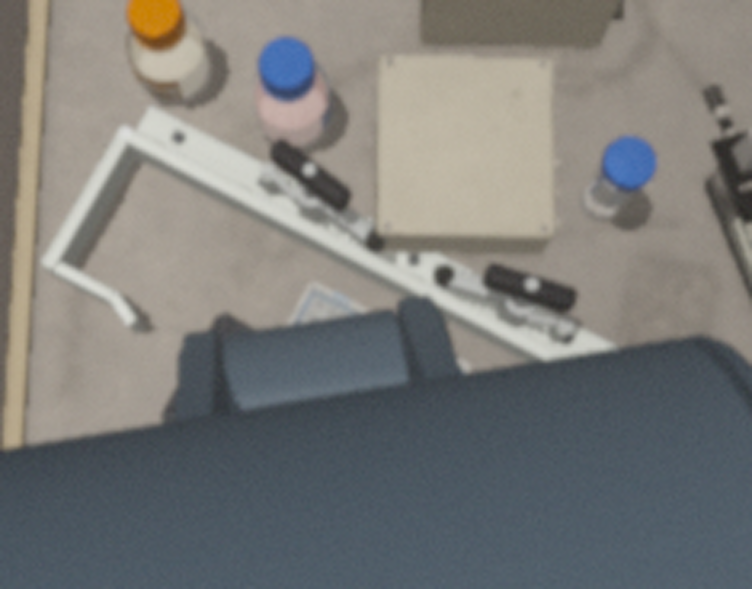

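The crop shows the box's leading corner at about (317,285), now turned nearly parallel to the fence. I'll keep pushing it forward.

>>> {"name": "play_rows", "arguments": {
  "motion": [
    [[-0.0053,0,0,0,0,0],[-0.0107,0,0,0,0,0],[-0.016,0,0,0,0,0],[-0.0213,0,0,0,0,0],[-0.0253,0,0,0,0,0],[-0.0293,0,0,0,0,0],[-0.032,0,0,0,0,0],[-0.0347,0,0,0,0,0]]
  ]
}}

```text
time_s: 4.65
position: [0.4546, 0.1793, 0.0469]
tcp_rot: [[-0.886, 0.463, -0.0], [0.463, 0.886, 0.0], [0.0, -0.0, -1.0]]
force: [-0.3, -0.0, -0.3]
opening: 0.689
grasp_force: 0.4
```

```bash
python3 -c "
from h import *
st()"
```

```text
t 4.65 dock [-0.0978 -0.014 ] z 0.0469 ang 152.4 F [-0.3 -0.  -0.3] op 0.69 j [  8.  39. 110.   0.  31. -54.]
```

>>> {"name": "play_rows", "arguments": {
  "motion": [
    [[-0.0013,0,0,0,0,0],[-0.0027,0,0,0,0,0],[-0.004,0,0,0,0,0],[-0.0053,0,0,0,0,0],[-0.0067,0,0,0,0,0],[-0.008,0,0,0,0,0],[-0.0093,0,0,0,0,0],[-0.0093,0,0,0,0,0]]
  ]
}}

```text
time_s: 5.32
position: [0.4584, 0.1764, 0.0469]
tcp_rot: [[-0.887, 0.463, -0.004], [0.463, 0.887, -0.0], [0.004, -0.002, -1.0]]
force: [-5.2, 3.0, 3.7]
opening: 0.689
grasp_force: 2.7
```

In the tool's units: -0.15 m / 0.75 = -0.2, -0.03 m / 0.75 = -0.04, 28 degrees / 180 = 0.1556.

>>> {"name": "play_rows", "arguments": {
  "motion": [
    [[0.02,0,0,0,0,0],[0.0467,0,0,0,0,0],[0.0533,0,-0.04,0,0,0],[0.0533,0,-0.0933,0,0,0],[0.0533,0.0533,-0.1467,0,0,0.0389],[0.0533,0.1067,-0.1867,0,0,0.0778],[0.0533,0.16,-0.2,0,0,0.1167],[0.0533,0.2,-0.2,0,0,0.1556]]
  ]
}}

```text
time_s: 5.98
position: [0.4922, 0.322, 0.1993]
tcp_rot: [[-0.56, 0.829, 0.007], [0.829, 0.56, 0.002], [-0.002, 0.007, -1.0]]
force: [1.4, -1.1, -0.6]
opening: 0.689
grasp_force: 0.0
```

```bash
python3 -c "
from h import *
p,R=st()
print(rel(p,R,[-.041,-.16],.19,62.9))
"
```

```text
t 5.98 dock [-0.1293  0.1301] z 0.1993 ang 124.0 F [ 1.4 -1.1 -0.6] op 0.69 j [ 22.  30.  90.  -0.  59. -12.]
[-0.2174, -0.2115, 0.0083, 0.4038, -0.1044, 61.1215]
```

Run:
```python
from h import *
from rig import imaging,finder
for n in("scene","top"):
    d=imaging.capture(n); np.savez(n+".npz",**d)
    for r in finder.recognise(n,"tip_box")[:1]: print(n,w2d(r["at"]),r["at"],r["confidence"])
f=d["frame"][:,:,::-1]
c=cv2.resize(f[118:302,165:400],None,fx=3.2,fy=3.2,interpolation=cv2.INTER_CUBIC); cv2.imwrite("pics/crop2.png",c)
```

```text
scene [-0.02598699  0.00029404] [0.525, 0.1593, 0.062] 0.57
top [-0.04091751 -0.01004228] [0.507, 0.1569, 0.0615] 0.84
```

View pics/crop2.png

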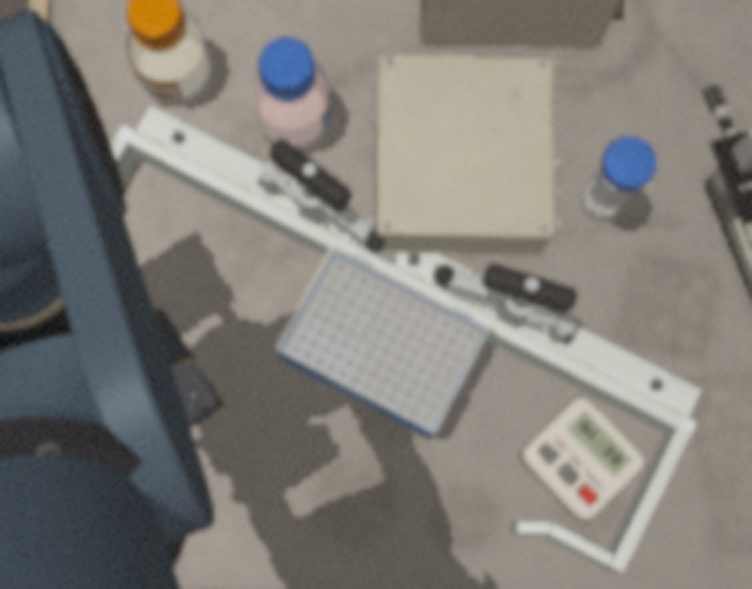

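The box now lies flush along the fence with corners (333,247), (491,335), (434,437) and (278,352), and the timer hasn't moved. Next I'll go round behind its −y face.

In the tool's units: -0.18 m / 0.75 = -0.24, -0.095 m / 0.75 = -0.1267, 56 degrees / 180 = 0.3111.

>>> {"name": "play_rows", "arguments": {
  "motion": [
    [[-0.02,-0.0267,0,0,0,0.0389],[-0.0533,-0.06,0,0,0,0.0778],[-0.0867,-0.0933,0,0,0,0.1167],[-0.12,-0.1267,0,0,0,0.1556],[-0.1533,-0.1533,0,0,0,0.1944],[-0.1867,-0.1867,0,0,0,0.2333],[-0.2133,-0.2067,0,0,0,0.2722],[-0.24,-0.2333,0,0,0,0.3111]]
  ]
}}

```text
time_s: 6.85
position: [0.4451, 0.0703, 0.1944]
tcp_rot: [[0.374, 0.928, -0.003], [0.928, -0.374, -0.0], [-0.001, -0.003, -1.0]]
force: [0.1, -0.8, 0.2]
opening: 0.689
grasp_force: 0.0
```

```bash
python3 -c "
from h import *
d=load('top');c=[w2d(q) for q in back(d,cz([(333,247),(491,335),(434,437),(278,352)]),.065)];print(np.round(c,4),np.mean(c,0))
p,R=st()
print(rel(p,R,[-.043,-.1],.15,62.9),rel(p,R,[-.043,-.1],.065,62.9))
"
```

```text
[[-0.0052  0.0475]
 [-0.0085 -0.0713]
 [-0.085  -0.0691]
 [-0.0837  0.046 ]] [-0.04563281 -0.01169432]
t 6.85 dock [-0.0566 -0.1153] z 0.1944 ang 68.1 F [ 0.1 -0.8  0.2] op 0.69 j [ -5.  21. 109.  -0.  50.  17.]
[0.0141, 0.015, 0.0443, -0.1632, 0.0848, 5.158] [0.0142, 0.0153, 0.1293, -0.1632, 0.0848, 5.158]
```

```bash
cat >> h.py <<'E'
O=np.array([.5445,.1490]); TH=np.radians(-27.7); RD=np.array([[np.cos(TH),-np.sin(TH)],[np.sin(TH),np.cos(TH)]])
E
python3 -c "
from h import *
d=load('top');c=[w2d(q) for q in back(d,cz([(333,247),(491,335),(434,437),(278,352)]),.065)];print(np.round(c,4),np.mean(c,0))
c=[w2d(q) for q in back(d,cz([(311,172),(532,286)]),.106)]+[w2d(q) for q in back(d,cz([(122,128),(693,425),(45,263),(621,571)]),.04)];print(np.round(c,4))
p,R=st()
print(rel(p,R,[-.042,-.105],.15,62.3),rel(p,R,[-.042,-.1],.065,62.3))
"
```

```text
[[-0.0018  0.0475]
 [-0.0039 -0.0713]
 [-0.0804 -0.0699]
 [-0.0802  0.0452]] [-0.04157225 -0.01213829]
[[ 0.0264  0.0782]
 [ 0.0282 -0.0789]
 [ 0.0068  0.2185]
 [ 0.0116 -0.2177]
 [-0.1001  0.2159]
 [-0.0965 -0.2183]]
t 6.85 dock [-0.0514 -0.1159] z 0.1944 ang 68.1 F [ 0.1 -0.8  0.2] op 0.69 j [ -5.  21. 109.  -0.  50.  17.]
[0.0099, 0.0106, 0.0443, -0.1628, 0.0856, 5.758] [0.015, 0.0113, 0.1293, -0.1628, 0.0856, 5.758]
```

In the tool's units: 0.1293 m / 0.75 = 0.1724, 0.105 m / 0.75 = 0.14, 5.7 degrees / 180 = 0.0317.

>>> {"name": "play_rows", "arguments": {
  "motion": [
    [[0.0107,0.008,0.0267,0,0,0.0167],[0.0147,0.0147,0.06,0,0,0.0317],[0.0147,0.0147,0.1,0,0,0.0317],[0.0147,0.0147,0.14,0,0,0.0317],[0.0147,0.0147,0.1667,0,0,0.0317],[0.0147,0.0147,0.1724,0,0,0.0317],[0.0147,0.0147,0.1724,0,0,0.0317],[0.0147,0.0147,0.1724,0,0,0.0317]]
  ],
  "fingers": 0.045
}}

```text
time_s: 7.52
position: [0.4612, 0.0783, 0.0664]
tcp_rot: [[0.459, 0.889, -0.001], [0.889, -0.459, -0.0], [-0.001, -0.001, -1.0]]
force: [-0.5, -0.7, -0.1]
opening: 0.52
grasp_force: 0.0
```

```bash
python3 -c "
from h import *
p,R=st()
print(rel(p,R,[-.042,.08],.065,62.3))
"
```

```text
t 7.52 dock [-0.0409 -0.1013] z 0.0664 ang 62.7 F [-0.5 -0.7 -0.1] op 0.52 j [ -4.  36. 112.  -0.  32.  23.]
[0.1813, 0.0002, 0.0012, -0.0749, 0.0396, 0.4034]
```

In the tool's units: 0.057 m / 0.75 = 0.076, 0.001 m / 0.75 = 0.0013, 0.4 degrees / 180 = 0.0022.

>>> {"name": "play_rows", "arguments": {
  "motion": [
    [[0.0107,0,0.0013,0,0,0.0022],[0.02,0,0.0013,0,0,0.0022],[0.0293,0,0.0013,0,0,0.0022],[0.0387,0,0.0013,0,0,0.0022],[0.048,0,0.0013,0,0,0.0022],[0.0573,0,0.0013,0,0,0.0022],[0.0667,0,0.0013,0,0,0.0022],[0.076,0,0.0013,0,0,0.0022]]
  ]
}}

```text
time_s: 8.18
position: [0.4887, 0.1302, 0.0652]
tcp_rot: [[0.464, 0.886, 0.0], [0.886, -0.464, -0.0], [-0.0, 0.0, -1.0]]
force: [-1.4, -1.9, 1.5]
opening: 0.518
grasp_force: 0.9
```

In the tool's units: 0.053 m / 0.75 = 0.0707, 0.049 m / 0.75 = 0.0653.

>>> {"name": "play_rows", "arguments": {
  "motion": [
    [[0.0093,0,0,0,0,0],[0.0187,0,0,0,0,0],[0.028,0,0,0,0,0],[0.0373,0,0,0,0,0],[0.0467,0,0,0,0,0],[0.056,0,0,0,0,0],[0.0653,0,0,0,0,0],[0.0707,0,0,0,0,0]]
  ]
}}

```text
time_s: 8.85
position: [0.5136, 0.1774, 0.0651]
tcp_rot: [[0.464, 0.886, 0.001], [0.886, -0.464, 0.0], [0.001, 0.0, -1.0]]
force: [-0.6, 0.1, 0.6]
opening: 0.513
grasp_force: 0.8
```

Run:
```python
from h import *
from rig import imaging
p,R=st()
d=imaging.capture("scene"); f=d["frame"][:,:,::-1]
c=cv2.resize(f[170:300,150:420],None,fx=2.8,fy=2.8,interpolation=cv2.INTER_CUBIC); cv2.imwrite("pics/crop3.png",c)
```

```text
t 8.85 dock [-0.0405  0.0108] z 0.0651 ang 62.3 F [-0.6  0.1  0.6] op 0.51 j [  7.  39. 101.   0.  39.  35.]
```

View pics/crop3.png

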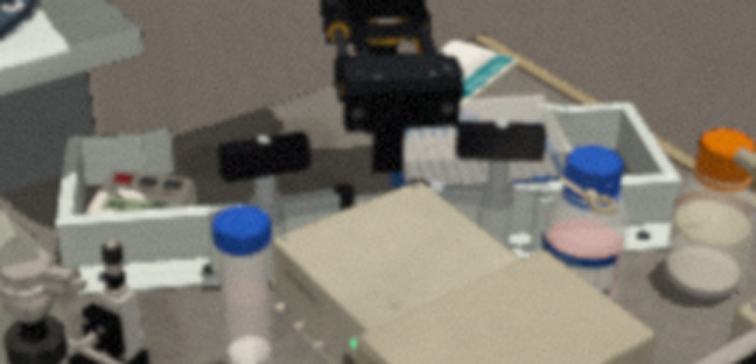

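The scene crop shows the box at about (480,140) sliding along the fence ahead of the fingers, with both latches still open. I'll continue the push.

In the tool's units: 0.055 m / 0.75 = 0.0733, 0.048 m / 0.75 = 0.064.

>>> {"name": "play_rows", "arguments": {
  "motion": [
    [[0.008,0,0,0,0,0],[0.0173,0,0,0,0,0],[0.0267,0,0,0,0,0],[0.036,0,0,0,0,0],[0.0453,0,0,0,0,0],[0.0547,0,0,0,0,0],[0.064,0,0,0,0,0],[0.0733,0,0,0,0,0]]
  ]
}}

```text
time_s: 9.57
position: [0.539, 0.2259, 0.0651]
tcp_rot: [[0.465, 0.886, 0.0], [0.886, -0.465, 0.0], [0.0, 0.0, -1.0]]
force: [-0.2, -1.0, -0.8]
opening: 0.518
grasp_force: 0.4
```

In the tool's units: 0.012 m / 0.75 = 0.016, 0.011 m / 0.75 = 0.0147.

>>> {"name": "play_rows", "arguments": {
  "motion": [
    [[0.004,0,0,0,0,0],[0.0067,0,0,0,0,0],[0.0093,0,0,0,0,0],[0.012,0,0,0,0,0],[0.0133,0,0,0,0,0],[0.0147,0,0,0,0,0],[0.016,0,0,0,0,0],[0.016,0,0,0,0,0]]
  ]
}}

```text
time_s: 10.23
position: [0.5443, 0.2358, 0.0652]
tcp_rot: [[0.465, 0.885, 0.0], [0.885, -0.465, 0.0], [0.0, 0.0, -1.0]]
force: [-0.2, -0.3, 0.7]
opening: 0.515
grasp_force: 0.4
```

```bash
python3 -c "
from h import *
st()"
```

```text
t 10.23 dock [-0.0405  0.0768] z 0.0652 ang 62.3 F [-0.2 -0.3  0.7] op 0.52 j [13. 42. 94.  0. 44. 40.]
```

In the tool's units: 0.007 m / 0.75 = 0.0093, 0.006 m / 0.75 = 0.008.

>>> {"name": "play_rows", "arguments": {
  "motion": [
    [[0.0013,0,0,0,0,0],[0.0027,0,0,0,0,0],[0.004,0,0,0,0,0],[0.0053,0,0,0,0,0],[0.0067,0,0,0,0,0],[0.008,0,0,0,0,0],[0.0093,0,0,0,0,0],[0.0093,0,0,0,0,0]]
  ]
}}

```text
time_s: 10.9
position: [0.5465, 0.2404, 0.0651]
tcp_rot: [[0.463, 0.886, -0.003], [0.886, -0.463, -0.003], [-0.004, -0.001, -1.0]]
force: [-2.7, -6.9, 2.4]
opening: 0.518
grasp_force: 3.5
```

In the tool's units: -0.1 m / 0.75 = -0.1333, -0.05 m / 0.75 = -0.0667.

>>> {"name": "play_rows", "arguments": {
  "motion": [
    [[-0.0133,0,0,0,0,0],[-0.0333,0,0,0,0,0],[-0.0333,-0.0267,-0.04,0,0,0],[-0.02,-0.0667,-0.0667,0,0,0],[0.0133,-0.1067,-0.08,0,0,0],[0.0533,-0.1333,-0.0667,0,0,0],[0.0667,-0.1333,-0.0267,0,0,0],[0.0667,-0.1333,0,0,0,0]]
  ],
  "fingers": 0.0
}}

```text
time_s: 11.57
position: [0.4838, 0.3365, 0.0656]
tcp_rot: [[0.462, 0.887, 0.007], [0.887, -0.462, 0.004], [0.007, 0.004, -1.0]]
force: [0.1, -0.1, 0.2]
opening: 0.032
grasp_force: 0.0
```

In the tool's units: 0.04 m / 0.75 = 0.0533, 0.038 m / 0.75 = 0.0507.

>>> {"name": "play_rows", "arguments": {
  "motion": [
    [[0,0,0,0,0,0],[0,0.0133,0,0,0,0],[0,0.0267,0,0,0,0],[0,0.04,0,0,0,0],[0,0.0453,0,0,0,0],[0,0.048,0,0,0,0],[0,0.0507,0,0,0,0],[0,0.0533,0,0,0,0]]
  ]
}}

```text
time_s: 12.23
position: [0.5178, 0.3137, 0.0656]
tcp_rot: [[0.465, 0.885, 0.0], [0.885, -0.465, 0.0], [0.0, 0.0, -1.0]]
force: [-0.1, 0.0, 0.6]
opening: 0.005
grasp_force: 0.0
```

```bash
python3 -c "
from h import *
st()"
```

```text
t 12.23 dock [-0.1002  0.1334] z 0.0656 ang 62.3 F [-0.1  0.   0.6] op 0.01 j [21. 42. 92.  0. 46. 48.]
```

In the tool's units: 0.009 m / 0.75 = 0.012, 0.005 m / 0.75 = 0.0067.

>>> {"name": "play_rows", "arguments": {
  "motion": [
    [[0,0.0027,0,0,0,0],[0,0.0053,0,0,0,0],[0,0.0067,0,0,0,0],[0,0.008,0,0,0,0],[0,0.0093,0,0,0,0],[0,0.0107,0,0,0,0],[0,0.012,0,0,0,0],[0,0.012,0,0,0,0]]
  ]
}}

```text
time_s: 12.9
position: [0.5257, 0.3099, 0.0652]
tcp_rot: [[0.465, 0.885, 0.0], [0.885, -0.465, 0.0], [0.0, 0.0, -1.0]]
force: [-0.6, -0.1, -0.7]
opening: 0.005
grasp_force: 0.0
```

In the tool's units: 0.004 m / 0.75 = 0.0053, 0.003 m / 0.75 = 0.004.

>>> {"name": "play_rows", "arguments": {
  "motion": [
    [[0,0.0013,0,0,0,0],[0,0.0027,0,0,0,0],[0,0.004,0,0,0,0],[0,0.0053,0,0,0,0],[0,0.0053,0,0,0,0],[0,0.0053,0,0,0,0]]
  ]
}}

```text
time_s: 13.4
position: [0.5284, 0.3084, 0.0652]
tcp_rot: [[0.465, 0.885, -0.001], [0.885, -0.465, 0.0], [-0.0, -0.001, -1.0]]
force: [-2.5, 3.0, 0.8]
opening: 0.01
grasp_force: 1.6
```

>>> {"name": "play_rows", "arguments": {
  "motion": [
    [[0,0.0013,0,0,0,0],[0,0.002,0,0,0,0],[0,0.002,0,0,0,0],[0,-0.0133,0,0,0,0],[0,-0.0333,0,0,0,0],[-0.0267,-0.0467,-0.0267,0,0,0],[-0.08,-0.0533,-0.0667,0,0,0],[-0.1333,-0.0533,-0.1067,0,0,0]]
  ],
  "fingers": 0.0
}}

```text
time_s: 14.07
position: [0.4509, 0.25, 0.1348]
tcp_rot: [[0.461, 0.887, -0.002], [0.887, -0.461, -0.001], [-0.002, -0.001, -1.0]]
force: [0.3, -0.8, 1.2]
opening: 0.01
grasp_force: 0.0
```

Run:
```python
from h import *
from rig import imaging
p,R=st()
d=imaging.capture("top"); f=d["frame"][:,:,::-1]; np.savez("top.npz",**d)
c=cv2.resize(f[118:302,165:400],None,fx=3.2,fy=3.2,interpolation=cv2.INTER_CUBIC); cv2.imwrite("pics/crop4.png",c)
```

```text
t 14.07 dock [-0.1298  0.046 ] z 0.1348 ang 62.5 F [ 0.3 -0.8  1.2] op 0.01 j [ 17.  31. 103.  -0.  46.  44.]
```

View pics/crop4.png

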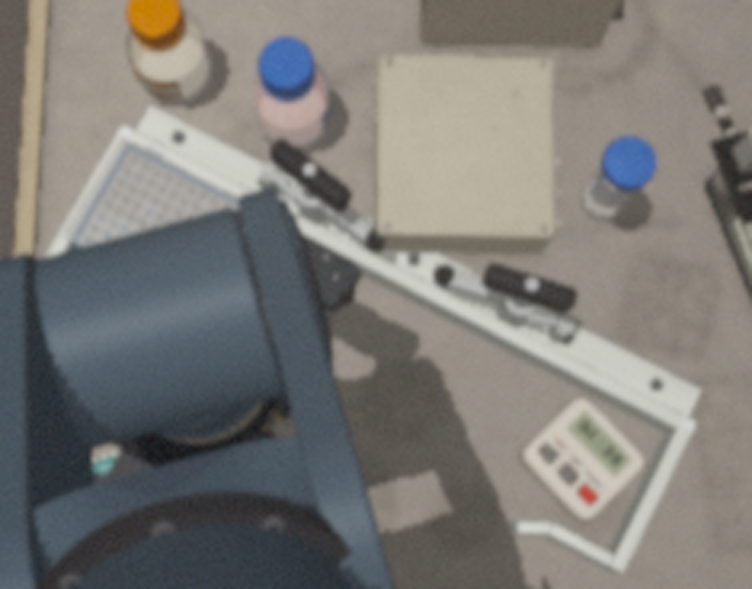

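The top crop shows the box seated in the left bay, its lid corner at about (128,148) against both the fence and the stop. The timer is untouched. Before the latch I need the heights of the neighbours.

Run:
```python
from h import *
t=np.load("top.npz"); s=np.load("scene.npz")
def tri(a,b):
    P=[d["camera_matrix"]@np.c_[d["R"],d["t"]] for d in(t,s)]
    X=cv2.triangulatePoints(P[0],P[1],np.array(a,float).reshape(2,1),np.array(b,float).reshape(2,1)); return (X[:3]/X[3]).ravel()
sc=lambda p:np.array(p)/2.8+[150,170]
for n,a,b in(("pinkcap",(287,62),(594,158)),("orangecap",(155,12),(728,140)),("gripL",(311,168),(501,124)),("bigbox near-left corner",(385,235),(425,185))):
    X=tri(cz(a),sc(b)); print(n,np.round(w2d(X),3),round(X[2],3))
p,R=st(); print(rel(p,R,[.026,.078],.17,52.3))
```

```text
pinkcap [0.082 0.127] 0.109
orangecap [0.071 0.219] 0.109
gripL [0.029 0.08 ] 0.105
bigbox near-left corner [0.024 0.027] 0.057
t 14.12 dock [-0.1303  0.0409] z 0.1386 ang 62.4 F [-2.6 -4.1  1.9] op 0.0 j [ 16.  30. 104.  -0.  46.  44.]
[0.0366, 0.1564, -0.0318, -0.0331, 0.29, 10.1467]
```

In the tool's units: 0.157 m / 0.75 = 0.2093, 0.15 m / 0.75 = 0.2, 10 degrees / 180 = 0.0556.

>>> {"name": "play_rows", "arguments": {
  "motion": [
    [[0,0.0133,-0.0427,0,0,0.0111],[0.0133,0.0533,-0.0533,0,0,0.0389],[0.0267,0.1067,-0.0533,0,0,0.0556],[0.04,0.16,-0.0467,0,0,0.0556],[0.0493,0.2,-0.0427,0,0,0.0556],[0.0493,0.2093,-0.0427,0,0,0.0556],[0.0493,0.2093,-0.0427,0,0,0.0556],[0.0493,0.2093,-0.0427,0,0,0.0556]]
  ],
  "fingers": 0.045
}}

```text
time_s: 14.78
position: [0.6083, 0.2098, 0.1663]
tcp_rot: [[0.612, 0.791, -0.003], [0.791, -0.612, -0.0], [-0.002, -0.002, -1.0]]
force: [0.1, -0.0, -0.6]
opening: 0.491
grasp_force: 0.0
```

```bash
python3 -c "
from h import *
p,R=st(); print(rel(p,R,[.0265,.0785],.097,52.3))"
```

```text
t 14.78 dock [0.0282 0.0835] z 0.1663 ang 52.3 F [ 0.1 -0.  -0.6] op 0.49 j [ 9. 37. 83.  0. 61. 47.]
[-0.0051, -0.0006, 0.0693, -0.1115, 0.1162, -0.0023]
```

Now I descend and close on the bar.

In the tool's units: 0.069 m / 0.75 = 0.092, 0.062 m / 0.75 = 0.0827.

>>> {"name": "play_rows", "arguments": {
  "motion": [
    [[-0.0067,-0.0013,0.0133,0,0,0],[-0.0067,-0.0013,0.0333,0,0,0],[-0.0067,-0.0013,0.0533,0,0,0],[-0.0067,-0.0013,0.0693,0,0,0],[-0.0067,-0.0013,0.0827,0,0,0],[-0.0067,-0.0013,0.092,0,0,0],[-0.0067,-0.0013,0.092,0,0,0],[-0.0067,-0.0013,0.092,0,0,0]]
  ]
}}

```text
time_s: 15.45
position: [0.6057, 0.2067, 0.0979]
tcp_rot: [[0.611, 0.792, -0.001], [0.792, -0.611, -0.0], [-0.0, -0.0, -1.0]]
force: [-0.0, 0.1, 1.0]
opening: 0.515
grasp_force: 0.0
```

>>> {"name": "play_rows", "arguments": {
  "motion": [
    [[0,0,0,0,0,0],[0,0,0,0,0,0],[0,0,0,0,0,0],[0,0,0,0,0,0],[0,0,0,0,0,0],[0,0,0,0,0,0]]
  ],
  "fingers": 0.008
}}

```text
time_s: 15.95
position: [0.6057, 0.2067, 0.0983]
tcp_rot: [[0.612, 0.791, -0.001], [0.791, -0.612, 0.001], [0.0, -0.001, -1.0]]
force: [0.7, 0.3, 3.9]
opening: 0.159
grasp_force: 30.1
```

```bash
python3 -c "
from h import *
p,R=st()"
```

```text
t 15.95 dock [0.0273 0.0795] z 0.0983 ang 52.3 F [0.7 0.3 3.9] op 0.16 j [ 9. 41. 86.  0. 53. 47.]
```

The opening is 13.8 mm and the grip force 30 N, so the bar is held. I'll turn it clockwise, which is +z of the tool.

In the tool's units: 30 degrees / 180 = 0.1667.

>>> {"name": "play_rows", "arguments": {
  "motion": [
    [[0,0,0,0,0,0.0222],[0,0,0,0,0,0.0444],[0,0,0,0,0,0.0667],[0,0,0,0,0,0.0889],[0,0,0,0,0,0.1111],[0,0,0,0,0,0.1333],[0,0,0,0,0,0.15],[0,0,0,0,0,0.1667]]
  ]
}}

```text
time_s: 16.62
position: [0.6053, 0.2072, 0.0983]
tcp_rot: [[0.926, 0.378, -0.001], [0.378, -0.926, 0.001], [-0.001, -0.001, -1.0]]
force: [-1.6, 2.3, 2.1]
opening: 0.157
grasp_force: 30.0
```

In the tool's units: 30 degrees / 180 = 0.1667.

>>> {"name": "play_rows", "arguments": {
  "motion": [
    [[0,0,0,0,0,0.0222],[0,0,0,0,0,0.0444],[0,0,0,0,0,0.0667],[0,0,0,0,0,0.0889],[0,0,0,0,0,0.1111],[0,0,0,0,0,0.1333],[0,0,0,0,0,0.15],[0,0,0,0,0,0.1667]]
  ]
}}

```text
time_s: 17.28
position: [0.6053, 0.2078, 0.0983]
tcp_rot: [[0.991, -0.137, -0.001], [-0.137, -0.991, 0.002], [-0.002, -0.002, -1.0]]
force: [-1.8, 3.9, 1.3]
opening: 0.161
grasp_force: 30.0
```

```bash
python3 -c "
from h import *
p,R=st()
from rig import bot; print(bot.read_state()['moment'],bot.read_state()['grasp_force'])"
```

```text
t 17.28 dock [0.0265 0.0803] z 0.0983 ang -7.9 F [-1.8  3.9  1.3] op 0.16 j [  9.  41.  86.   0.  53. 107.]
[ 0.64629627  0.2660539  -0.12553084] 29.99811870235135
```

In the tool's units: 20 degrees / 180 = 0.1111.

>>> {"name": "play_rows", "arguments": {
  "motion": [
    [[0,0,0,0,0,0.0222],[0,0,0,0,0,0.0444],[0,0,0,0,0,0.0667],[0,0,0,0,0,0.0889],[0,0,0,0,0,0.1056],[0,0,0,0,0,0.1111],[0,0,0,0,0,0.1111]]
  ]
}}

```text
time_s: 17.87
position: [0.6054, 0.2082, 0.0983]
tcp_rot: [[0.885, -0.465, -0.001], [-0.465, -0.885, 0.003], [-0.002, -0.002, -1.0]]
force: [-1.5, 5.7, 2.1]
opening: 0.159
grasp_force: 30.0
```

```bash
python3 -c "
from h import *
p,R=st()
from rig import bot; print(bot.read_state()['moment'],bot.read_state()['grasp_force'])"
```

```text
t 17.87 dock [0.0264 0.0807] z 0.0983 ang -27.7 F [-1.5  5.7  2.1] op 0.16 j [  9.  41.  86.   0.  53. 126.]
[0.92609771 0.29556975 0.16929987] 30.000886605412234
```

In the tool's units: -0.13 m / 0.75 = -0.1733, -0.09 m / 0.75 = -0.12.

>>> {"name": "play_rows", "arguments": {
  "motion": [
    [[0,0,0,0,0,0],[0,0,0,0,0,0],[0,0,0,0,0,0],[0,0,0,0,0,0],[0,0,-0.0267,0,0,0],[0,0,-0.0667,0,0,0],[0,0,-0.12,0,0,0],[0,0,-0.1733,0,0,0]]
  ],
  "fingers": 0.045
}}

```text
time_s: 18.53
position: [0.6052, 0.2058, 0.2282]
tcp_rot: [[0.885, -0.465, -0.003], [-0.465, -0.885, -0.001], [-0.002, 0.002, -1.0]]
force: [1.6, 0.3, -0.1]
opening: 0.508
grasp_force: 0.0
```

In the tool's units: 0.21 m / 0.75 = 0.28, 0.17 m / 0.75 = 0.2267.

>>> {"name": "play_rows", "arguments": {
  "motion": [
    [[-0.0267,0.0267,-0.0133,0,0,0],[-0.0533,0.0667,-0.0267,0,0,0],[-0.08,0.12,-0.0267,0,0,0],[-0.1067,0.1733,-0.0267,0,0,0],[-0.1333,0.2267,-0.0267,0,0,0],[-0.1467,0.28,-0.0267,0,0,0],[-0.1467,0.28,-0.0267,0,0,0],[-0.1467,0.28,-0.0267,0,0,0]]
  ]
}}

```text
time_s: 19.2
position: [0.4088, 0.0703, 0.2482]
tcp_rot: [[0.884, -0.468, -0.001], [-0.468, -0.884, -0.0], [-0.001, 0.001, -1.0]]
force: [0.8, 0.0, 0.7]
opening: 0.512
grasp_force: 0.0
```

Run:
```python
from h import *
from rig import imaging
p,R=st()
o=[]
for n,(a,b,c,e) in(("top",(118,302,165,400)),("scene",(170,300,150,420))):
    d=imaging.capture(n); f=d["frame"][:,:,::-1][a:b,c:e]; np.savez(n+".npz",**d)
    cv2.imwrite(f"pics/fin_{n}.png",cv2.resize(f,None,fx=2.8 if n=="scene" else 3.2,fy=2.8 if n=="scene" else 3.2,interpolation=cv2.INTER_CUBIC))
```

```text
t 19.2 dock [-0.0836 -0.1328] z 0.2482 ang -27.9 F [0.8 0.  0.7] op 0.51 j [ -6.  13. 110.  -0.  57. 112.]
```

View pics/fin_top.png

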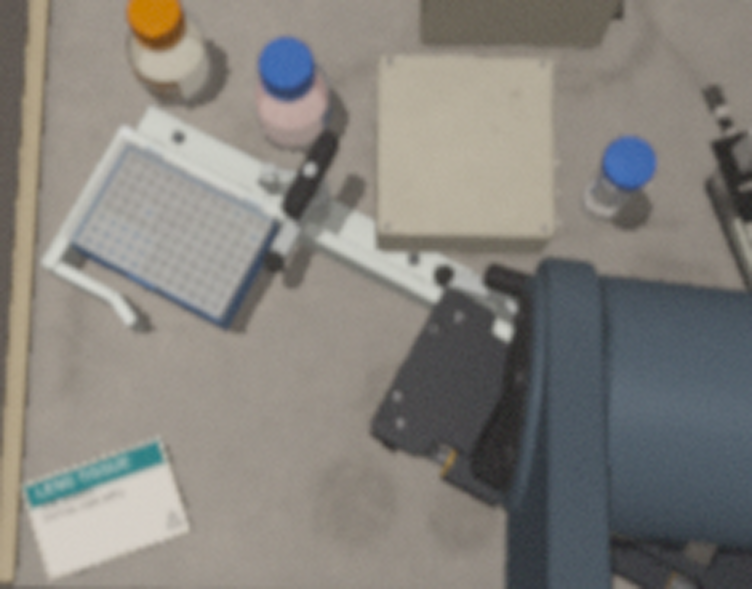

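View pics/fin_scene.png

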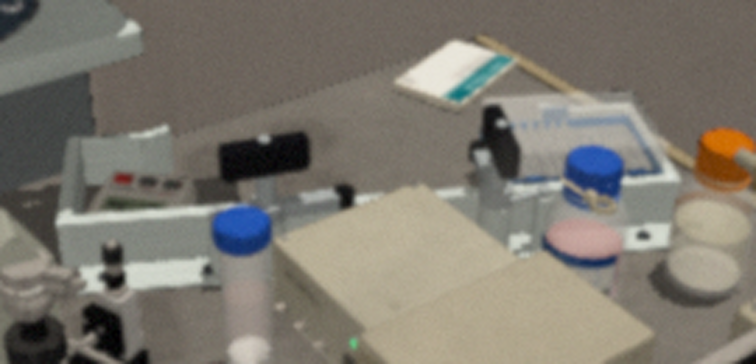

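Both views show the box home with lid corners at about (128,145) and (280,225). The left bar (311,170) and its arm (275,260) now lie across the lane behind the box, and the timer and right latch are as before. Next is a check on the numbers and the hand-in.

Run:
```python
from h import *
from rig import bot
d=np.load("top.npz")
c=np.array([w2d(q) for q in back(d,cz([(128,144),(282,224),(224,322),(76,240)]),.065)]); print(np.round(c,3).tolist(),c.mean(0))
print(bot.read_state()['qvel']); print(bot.hand_in())
```

```text
[[-0.006, 0.202], [-0.004, 0.085], [-0.08, 0.086], [-0.079, 0.198]] [-0.04222498  0.14256278]
[ 1.20576141  1.2421186  -1.82495386  0.12665389  0.07648823 -0.09926258]
the job is handed in; nothing more can be done
None
```

I handed the job in at about 19 s: the tip box is in the left bay and that bay's latch is locked behind it, with the timer and right latch looking untouched in the pictures. I felt firm contact with both the fence and the end stop, but my last rough image reading put the box about 8 mm short of the stop along the fence, and I handed in without resolving that difference.

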